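Clamp a sleeve in the over-centre holding jig

ROBOT

A 7-joint arm with a two-finger parallel gripper is mounted at the origin on a cart in front of the work surface, level with it; the furniture and walls round the work are solid. World frame = base frame: x ahead of the robot, y to its left, z up, the work surface at z = 0. Lengths are in m, angles in rad, forces in N, time in s.
With the tool pointing down it reaches from about 0.4 to 0.875 m from the base axis. Payload 6.5 kg.
Tool frame: the origin (TCP) lies on the centre line of the jaws, within the pads' length; the fingertips stand 11 mm ahead of it and the grasp point (between the pads) lies 8 mm behind it (bot.tcp_to_tips is the distance from the TCP to the fingertips, in m); z points along the fingers, y is the direction in which the jaws open and shut (so a half turn about z gives the same grasp; the last joint's range is limited). The gripper opens to 88 mm and grips with 3 to 60 N. Pads are 18 mm wide; open, the fingers measure 123 mm over their backs; the gripper's body (75 mm by 187 mm) begins 45 mm behind the grasp point.
Start: joints at [-1.251, 0.536, -0.004, 1.538, 0.003, 1.067, -0.071], TCP at [0.245, 0.602, 0.25] pointing down, gripper open.
Joint ranges: [-2.7, 2.7], [-0.37, 2.16], [-1.27, 1.26], [0.24, 2.4], [-1.31, 4.45], [0.19, 1.91], [-2.76, 2.76]. Speed limits (rad/s): [2.39, 2.39, 3.14, 3.14, 3.14, 3.14, 3.14].

INTERFACE

Orientations are given as a unit quaternion [w, x, y, z].
In Python, from station import bot gives the robot as it stands. The module is installed in compiled form; this text tells all that it offers.
- The arm moves only by the tool carry_out, never from a script. Its arguments are lists of equal length, an entry for each row: "fingers": the finger opening in mm, from 0 to 88.1; "xyz": the shift along the tool's x, y, z in mm, a list of three; "rotation": the turn, a rotation vector about the tool's x, y, z in degrees, a list of three. In form: {"fingers": [fingers, ...], "xyz": [[x, y, z], ...], "rotation": [[wx, wy, wz], ...]}. A call has 1 to 5 rows; each row is the pose to reach, as a shift and turn from the pose commanded when the call began, along the tool's axes at that moment; what a row does not reach only later rows make up. A row lasts 1/12 s, in which the tool goes at most 41.7 mm and 7.16 degrees, less where a joint would pass 70% of its speed; a pose out of reach is approached as far as the arm can. A call with a gripper value outside its range is refused whole. The fingers move at their own pace and stop on an object; "force" is the grip in N (left out, the last holds). Time passes only in rows, so rows that repeat a pose let the fingers close. It gives the time, the measured TCP pose, the force and the opening at its end, in the units of the state.
- bot.state(): the state, without advancing time (a new reading comes with each control period).
- bot.read_camera(name): name is "scene" or "side" or "wrist"; returns (picture, depth): 400x640x3 uint8, red, green, blue; 400x640 float32, m along the optical axis (not along the pixel's ray), 0 where there is no reading.
- bot.calibration(name): a dict with "mtx" (3x3 intrinsics, pixels), "rvec" (rotation vector, rad) and "tvec" (3), from world to camera coordinates, as OpenCV has them. Camera axes: x right, y down, z forward; pixel columns grow to the right and rows downward; lengths in m; the calibration is good to about 2 mm. A picture is of the moment at which its call begins: read the wrist's pose just before it. calibration takes no time and is no camera call; for the wrist camera it gives the pose at the moment of the call.
- bot.close_job(): hands the job in, once; it reports no verdict.
The state is a dict: "t": time; "q": joint angles; "qd": joint speeds; "joint_efforts": joint torques, N m; "ee_pos": TCP position; "ee_rot": TCP orientation; "force": force on the tool from outside, world axes, zero at the start; "moment": the same for the moment, N m; "width": finger opening in m.
Only numpy, scipy, OpenCV 4.12 (cv2) and the standard library are available. Lean on these libraries where they do the work, as an engineer would, in place of code of your own. Each camera call takes 0.05 s, during which the arm holds its last target. There are 200 camera calls.

TASK

Slide the light blue sleeve along the channel of the holding jig until it rests against the end stop. Then push the jig's sprung hold-down arm with the red bar over past its upright dead point, so that it snaps down and clamps the sleeve. Leave everything else on the bench where it is.

Things in the scene. Friction and masses are not known exactly. Their poses are not given: they have to be found in the camera images.
- jig: Holding jig fixed to the bench: pale aluminium base plate 180x180x12 mm with a blue open-topped channel along the jig's y, a blue end stop and a sprung hold-down arm with a red bar. Origin at the centre of the plate's underside, z up. The arm swings over towards the jig's +x, which points away from the robot within 30 degrees. All coordinates below in the jig's frame.
- stop_face (a point): Point (45, 55, 25) mm on the end stop's face, axes as the jig's. The stop closes the channel's +y end, its top is at z = 42 mm. Channel: centred at x = 45 mm, floor at z = 12 mm (the plate's top), side walls 29 mm apart inside, 16 mm high, from y = -35 to +55 mm; its -y end is open, bare plate reaching to y = -90 mm.
- pivot (a point): Point (-35, 0, 58) mm: middle of the arm's pivot axis, which runs along the jig's y, between two steel cheeks that reach z = 70 mm and y = +-16 mm. A spring cartridge beside the arm (y = 14 to 28 mm) is pinned to it 45 mm from the pivot.
- bar_mid (a point): Middle of the red bar across the end of the arm, 115 mm from the pivot; bar 64 mm long along the jig's y, 13 mm thick; the arm's steel shank is 10x14 mm. Open, the bar is at x = -109, z = 146 mm; upright at x = -35, z = 173; clamped at x = 80, z = 58. Behind it (towards -x) there is free room.
- hold_arm (a joint): Arm angle, rad: 0 = open stop (start), leaning 0.70 back towards the robot; 0.70 = upright, the dead point; about 2.27 = level, rubber pad down on the sleeve. The spring draws it to the side of upright it is on. It takes about 4 N at the bar to leave the open stop, less towards upright; beyond, it swings over by itself within about a second and presses the sleeve with about 9 N.
- blue_sleeve: Light blue square sleeve, 102x26x26 mm, 20 to 45 g, loose, lying lengthwise in the channel 20 to 45 mm short of the end stop, its -y end overhanging the channel's walls. Origin at the centre of its underside, x axis along its length. A push on its -y end slides it home.
- meter: yellow and black hand multimeter, 150x78x46 mm, lying left of the jig; origin at the centre of its underside. Not part of the job.
- cutters: side cutters with red grips, 58x140x13 mm, to the right; origin at the centre of the underside. Not part of the job.
- driver: yellow screwdriver, 190 mm long, to the right; origin at the centre of the underside. Not part of the job.
- sleeve_orange: spare orange sleeve, 98x26x26 mm, lying on the bench; origin at the centre of its underside. Not part of the job.
- sleeve_magenta: spare magenta sleeve, 106x26x26 mm, lying on the bench; origin at the centre of its underside. Not part of the job.
Things that resemble listed ones, but are neither listed nor needed, are in the scene too. Of the things like the blue_sleeve, leave any that is yellow; of the rest the smaller one is meant.

How it is judged:
On the way, in this order (a step that is already met when the one before it is completed fails the run):
1. the sleeve lies in the channel within 4 mm of the end stop, the arm still open (y of blue_sleeve in the frame of jig above 0 m and z of blue_sleeve in the frame of jig below 0.016 m and x of blue_sleeve in the frame of jig between 0.04 and 0.05 m and value of joint hold_arm below 0.3 rad), for 0.2 s.
2. the arm has snapped over and lies on the sleeve (value of joint hold_arm above 2.2 rad), for 0.2 s.
At the end, for the whole second after the job is handed in: The light blue sleeve lies flat in the channel, its end within 4 mm of the end stop, and the hold-down arm is over at its other stop (joint above 2.2 rad); all at rest (y of blue_sleeve in the frame of jig above 0 m and z of blue_sleeve in the frame of jig below 0.016 m and x of blue_sleeve in the frame of jig between 0.04 and 0.05 m and value of joint hold_arm above 2.2 rad and linear speed of blue_sleeve below 0.02 m/s); the robot touches nothing.
It fails at once if another thing on the bench is moved by more than 30 mm (distance of any of meter, cutters, driver, sleeve_orange, sleeve_magenta from where it was at the start of the episode above 0.03 m).
It also fails if it takes over 45 s, if anything falls off the work surface, if the arm or the gripper's body presses on something with over 40 N, if the wrist force passes 120 N, or if a joint passes its speed limit or range.

## Working session

There is one attempt and no reset: what is moved stays moved. The work goes in short steps, Python scripts to look and compute and a tool call to move; the robot and the scene stay as the last step left them, time stands still between calls to the robot, and variables do not carry over. Pictures are saved under pics/ and viewed, on a budget of 10 in all, crops included, one or two more only if the job needs it, and the job is handed in when it is done.

Besides the shell and the picture viewer there is one more tool, called after "Request:" by a JSON object that holds its "fn" and its "kwargs", one argument or row to a line. carry_out: Moves the arm, as the interface text tells. Its arguments: {"type":"object","properties":{"fingers":{"type":"array","items":{"type":"number"}},"xyz":{"type":"array","items":{"type":"array","items":{"type":"number"}}},"rotation":{"type":"array","items":{"type":"array","items":{"type":"number"}}},"force":{"type":"number"}},"required":["fingers","xyz","rotation"]}

```bash
mkdir -p pics
cat > h.py <<'E'
import numpy as np, cv2
from station import bot
def look(n,f):
    cal=bot.calibration(n); p,d=bot.read_camera(n); np.savez(f'pics/{f}.npz',p=p,d=d,**cal); cv2.imwrite(f'pics/{f}.png',p[:,:,::-1]); return p,d,cal
def load(f):
    z=np.load(f'pics/{f}.npz'); return z['p'],z['d'],z
def cloud(d,c):
    K=c['mtx'];R=cv2.Rodrigues(c['rvec'])[0];v,u=np.mgrid[:d.shape[0],:d.shape[1]]
    P=np.stack([(u-K[0,2])/K[0,0]*d,(v-K[1,2])/K[1,1]*d,d],-1)
    return (P-np.ravel(c['tvec']))@R
E
python3 - <<'E'
from h import *
for n in('scene','side'):
    p,d,c=look(n,n+'0'); print(n,-cv2.Rodrigues(c['rvec'])[0].T@np.ravel(c['tvec']),(d>0).mean())
s=bot.state();print(s)
E
```

```text
scene [-0.34638033 -0.51249792  1.27950152] 0.99588671875
side [-0.23436895 -0.05636686  1.51957762] 0.99595703125
{'t': 0.1, 'q': array([-1.2512071 ,  0.5370766 , -0.00439491,  1.53872356,  0.00259993,
        1.06730494, -0.07122119]), 'qd': array([ 0.0011471 , -0.00051144,  0.00077487, -0.00268479,  0.00236615,
        0.00123755, -0.00068489]), 'joint_efforts': array([ 1.75361638e-03, -5.72083461e+01,  9.93214510e-01, -2.52228159e+01,
       -5.62729861e-02,  1.35551431e-02,  7.41850477e-05]), 'ee_pos': array([0.24442965, 0.60173646, 0.24895583]), 'ee_rot': array([-7.81166710e-05,  1.91694284e-01,  9.81454397e-01, -7.49464797e-04]), 'force': array([ 0.24399764, -0.33014219, -0.49501166]), 'moment': array([0.0068766 , 0.00795512, 0.01701348]), 'width': 0.08834217943114432}
```

View pics/scene0.png

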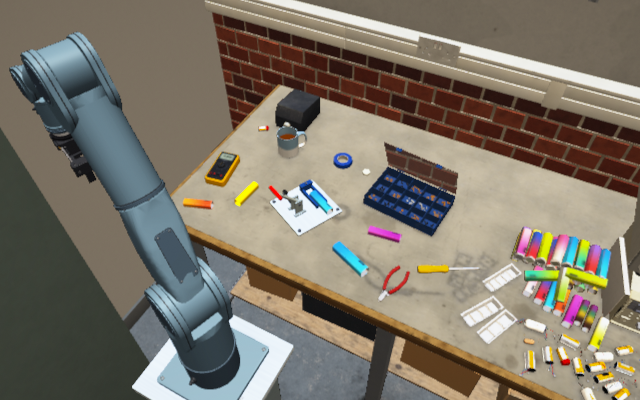

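View pics/side0.png

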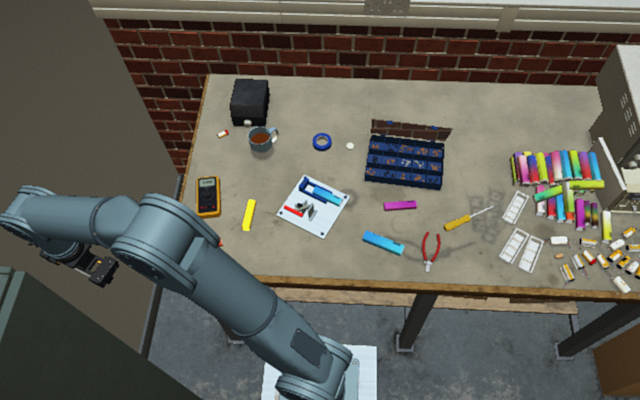

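Both views show the same layout. Things that could be taken for the sleeve:
- the light blue one in the jig channel: scene (320,200), side (325,193)
- a larger light blue one lying on the bench: scene (350,258), side (383,243)
- the yellow one: scene (246,193), excluded by the task
- orange (198,203) and magenta (384,234), both scene, both spares

I choose the one in the jig. Next I measure the jig and check with a crop.

Run:
```python
from h import *
ims=[]
for f,(u,v),(u2,v2) in(('scene0',(307,205),(350,258)),('side0',(314,208),(383,243))):
    p,d,c=load(f);W=cloud(d,c);hsv=cv2.cvtColor(p,cv2.COLOR_RGB2HSV)
    roi=np.zeros(d.shape,bool);roi[v-40:v+40,u-50:u+50]=1
    # plate
    m=roi&(abs(W[...,2]-.012)<.006)&(p.min(-1)>150)
    P=W[m];r=cv2.minAreaRect((P[:,:2]*1000).astype(np.float32));print(f,'plate',m.sum(),np.median(P[:,2]),r);print(cv2.boxPoints(r))
    lb=(hsv[...,0]>95)&(hsv[...,0]<106)&(hsv[...,1]>120)&(hsv[...,2]>150)
    red=((hsv[...,0]<6)|(hsv[...,0]>174))&(hsv[...,1]>150)&(hsv[...,2]>100)
    for n,mm in(('lb',lb&roi),('red',red&roi),('lb2',lb&~roi&(W[...,0]<1.0)&(abs(W[...,0]-W[v2,u2,0])<.15)&(abs(W[...,1]-W[v2,u2,1])<.15))):
        P=W[mm];
        if n!='red': P=P[abs(P[:,2]-np.percentile(P[:,2],80))<.005]
        if len(P)>5:r=cv2.minAreaRect((P[:,:2]*1000).astype(np.float32));print(n,len(P),P.mean(0),P[:,2].min(),P[:,2].max(),r)
    ims.append(cv2.resize(p[v-40:v+40,u-50:u+50,::-1],None,fx=4,fy=4,interpolation=2))
cv2.imwrite('pics/crop1.png',np.hstack(ims))
```

```text
scene0 plate 1291 0.010384845374799131 ((607.863037109375, 72.24446105957031), (289.324462890625, 335.5248718261719), 40.27686309814453)
[[ 389.04062   106.71386 ]
 [ 605.9513   -149.26793 ]
 [ 826.6854     37.775063]
 [ 609.7748    293.75684 ]]
lb 71 [0.6271029  0.0180441  0.03532641] 0.03163910959241096 0.0412341662862329 ((581.310546875, -46.177955627441406), (240.1278076171875, 38.51213455200195), 50.988380432128906)
red 66 [0.50624245 0.10403208 0.14175226] -0.0025314068211854668 0.154475333645547 ((554.534912109375, 145.86265563964844), (209.9320068359375, 32.80640411376953), 41.41085433959961)
lb2 115 [ 0.47669866 -0.15451367  0.03179489] 0.028249741974328068 0.03756261774729281 ((468.6280822753906, -172.37460327148438), (115.10860443115234, 30.95384979248047), 68.67498016357422)
side0 plate 1509 0.011552188993428188 ((600.34619140625, 56.32728576660156), (181.59010314941406, 186.24948120117188), 63.65349578857422)
[[476.5999    16.292068]
 [643.503    -66.365204]
 [724.09247   96.3625  ]
 [557.1894   179.01978 ]]
lb 97 [0.627471   0.0168751  0.03866073] 0.034592047398416544 0.04439893025071776 ((624.1604614257812, 12.424785614013672), (99.89200592041016, 22.49717903137207), 64.75257110595703)
red 60 [0.50256002 0.10270126 0.14562665] 0.03068215090774584 0.15685685593496002 ((515.4465942382812, 89.4668197631836), (59.676387786865234, 63.47882843017578), 47.04193115234375)
lb2 188 [ 0.47119009 -0.16478664  0.03320983] 0.029693802960554187 0.03923719368149865 ((468.1470031738281, -174.50119018554688), (126.67395782470703, 30.529983520507812), 72.82125091552734)
```

View pics/crop1.png

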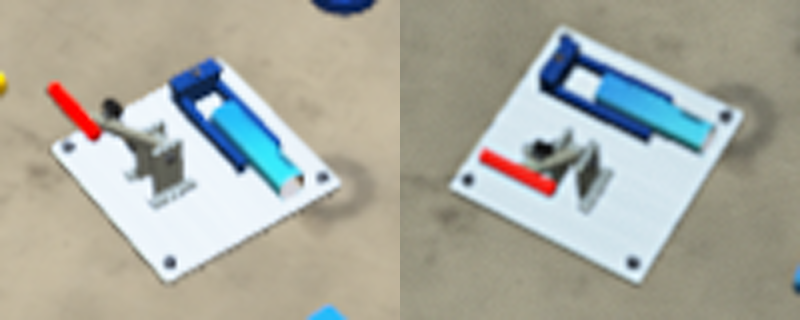

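The crop confirms the choice. The light blue sleeve lies in the channel, its -y end overhanging, about 100 mm long against 127 mm for the one on the bench. The stop is at the upper left. The jig centre is about (0.600, 0.056) with yaw about -26°.

```bash
cat >> h.py <<'E'
from scipy.spatial.transform import Rotation as Ro
def tool():
    s=bot.state();w=s['ee_rot'];return s,Ro.from_quat([w[1],w[2],w[3],w[0]])
def go(xyz,ang,):  # target TCP (m), tool down, angle of tool x in deg
    s,R=tool();a=np.radians(ang);x=np.array([np.cos(a),np.sin(a),0]);z=np.array([0,0,-1.]);T=Ro.from_matrix(np.c_[x,np.cross(z,x),z])
    print('shift mm',np.round(R.inv().apply(np.array(xyz)-s['ee_pos'])*1000,1),'rot',np.round((R.inv()*T).as_rotvec(degrees=True),2))
def camrel():
    c=bot.calibration('wrist');s,R=tool();Rc=cv2.Rodrigues(c['rvec'])[0];C=-Rc.T@np.ravel(c['tvec'])
    print('cam in tool mm',R.inv().apply(C-s['ee_pos'])*1000,'axis in tool',R.inv().apply(Rc[2]),'f',c['mtx'][0,0])
E
python3 - <<'E'
from h import *
camrel(); go([.52,.0,.30],64)
E
```

```text
cam in tool mm [ 6.38767277e+01  4.25720865e-02 -1.34218360e+02] axis in tool [-0.25793912 -0.00102802  0.96616062] f 332.68210581354947
shift mm [-481.7 -453.9  -50.3] rot [-6.00e-02  8.00e-02  9.39e+01]
```

Request:
{"fn": "carry_out", "kwargs": {
  "fingers": [0,0,0,0,0],
  "xyz": [
    [-550,-437,-21],
    [-550,-437,-21],
    [-550,-437,-21],
    [-550,-437,-21],
    [-550,-437,-21]
  ],
  "rotation": [
    [0,0,94],
    [0,0,94],
    [0,0,94],
    [0,0,94],
    [0,0,94]
  ]
}}

```text
t: 0.52
ee_pos: [0.3474, 0.4188, 0.2557]
ee_rot: [-0.0, 0.487, 0.874, -0.0]
force: [1.0, 0.7, 0.7]
width: 0.0573
```

Run:
```python
from h import *
print(bot.state()['ee_pos'],bot.state()['t']); go([.59,-.01,.27],64)
```

```text
[0.3473844  0.41876659 0.25572999] 0.5167
shift mm [-492.3  -19.2  -14.2] rot [-2.000e-02  2.000e-02  5.774e+01]
```

Request:
{"fn": "carry_out", "kwargs": {
  "fingers": [0,0,0,0,0],
  "xyz": [
    [-490,-19,-14],
    [-490,-19,-14],
    [-490,-19,-14],
    [-490,-19,-14],
    [-490,-19,-14]
  ],
  "rotation": [
    [0,0,57],
    [0,0,57],
    [0,0,57],
    [0,0,57],
    [0,0,57]
  ]
}}

```text
t: 0.93
ee_pos: [0.451, 0.2383, 0.2619]
ee_rot: [-0.0, 0.732, 0.682, -0.0]
force: [1.1, 0.3, -0.1]
width: 0.0236
```

Run:
```python
from h import *
print(bot.state()['ee_pos'],bot.state()['t']); go([.59,-.01,.27],64)
```

```text
[0.45098701 0.23826194 0.26190589] 0.9333
shift mm [-237.8  156.3   -8.1] rot [-2.000e-02 -0.000e+00  2.193e+01]
```

Request:
{"fn": "carry_out", "kwargs": {
  "fingers": [0,0,0,0,0],
  "xyz": [
    [-236,155,-8],
    [-236,155,-8],
    [-236,155,-8],
    [-236,155,-8],
    [-236,155,-8]
  ],
  "rotation": [
    [0,0,22],
    [0,0,22],
    [0,0,22],
    [0,0,22],
    [0,0,22]
  ]
}}

```text
t: 1.35
ee_pos: [0.5538, 0.0575, 0.2677]
ee_rot: [-0.0, 0.847, 0.532, -0.0]
force: [1.2, 0.6, 0.5]
width: 0.0003
```

Run:
```python
from h import *
print(bot.state()['ee_pos'],bot.state()['t']); go([.59,-.01,.27],64)
```

```text
[0.55377778 0.05746029 0.26769821] 1.35
shift mm [-45.   61.9  -2.3] rot [-0.02  0.01  0.25]
```

Request:
{"fn": "carry_out", "kwargs": {
  "fingers": [0,0,0,0],
  "xyz": [
    [-43,59,-2],
    [-43,59,-2],
    [-43,59,-2],
    [-43,59,-2]
  ],
  "rotation": [
    [0,0,0],
    [0,0,0],
    [0,0,0],
    [0,0,0]
  ]
}}

```text
t: 1.68
ee_pos: [0.588, -0.0074, 0.2694]
ee_rot: [0.0, 0.848, 0.53, -0.0]
force: [-0.3, 1.5, 0.3]
width: 0.0003
```

Run:
```python
from h import *
p,d,c=look('wrist','w1'); W=cloud(d,c);hsv=cv2.cvtColor(p,cv2.COLOR_RGB2HSV)
print(bot.state()['ee_pos'],bot.state()['t'])
m=(abs(W[...,2]-.012)<.006)&(p.min(-1)>140)&(np.hypot(W[...,0]-.6,W[...,1]-.056)<.14)
n,l,st,_=cv2.connectedComponentsWithStats(m.astype(np.uint8));m=l==1+st[1:,4].argmax()
P=W[m];r=cv2.minAreaRect((P[:,:2]*1000).astype(np.float32));print(m.sum(),np.median(P[:,2]),r,cv2.boxPoints(r))
lb=(hsv[...,0]>92)&(hsv[...,0]<106)&(hsv[...,1]>120)&(hsv[...,2]>150)&(np.hypot(W[...,0]-.62,W[...,1]-.015)<.08)
P=W[lb];h=np.percentile(P[:,2],80);P=P[abs(P[:,2]-h)<.004];r=cv2.minAreaRect((P[:,:2]*1000).astype(np.float32));print('lb',len(P),h,r,cv2.boxPoints(r))
red=((hsv[...,0]<6)|(hsv[...,0]>174))&(hsv[...,1]>150)&(hsv[...,2]>80)&(W[...,2]>.1)
P=W[red];print('red',len(P),P.mean(0) if len(P) else 0); 
if len(P): r=cv2.minAreaRect((P[:,:2]*1000).astype(np.float32));print(r,P[:,2].min(),P[:,2].max())
```

```text
[ 0.58748645 -0.00514569  0.26926103] 1.7333
17273 0.011165905764935183 ((602.33740234375, 52.98664855957031), (180.61964416503906, 180.16403198242188), 63.50166320800781) [[481.42505   12.356178]
 [642.66235  -68.02794 ]
 [723.24976   93.61712 ]
 [562.01245  174.00124 ]]
lb 1786 0.037541320152128715 ((629.8674926757812, 7.389900207519531), (98.77188110351562, 23.67698097229004), 63.56191635131836) [[597.279    -31.560205]
 [618.4798   -42.101917]
 [662.456     46.340004]
 [641.2552    56.881718]]
red 1533 [0.50749288 0.1014669  0.15089715]
((557.97314453125, 74.6595230102539), (62.86275863647461, 129.5924835205078), 63.11819076538086) 0.14314662077275017 0.4035835983366625
```

View pics/w1.png

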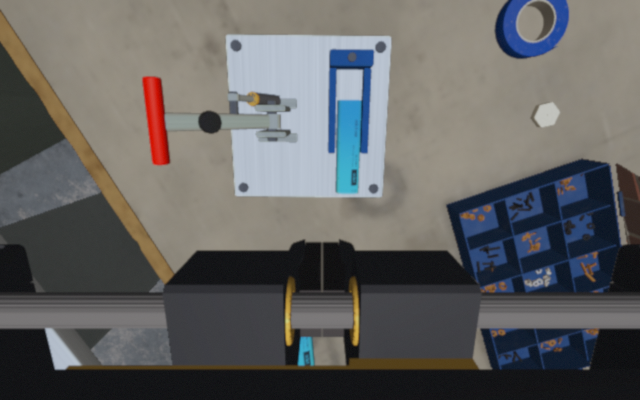

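The wrist view shows the jig square on: the bar at (157,120), the sleeve at (348,145) short of the stop at (352,58). The jig centre is (602.3, 53.0) mm, its y axis at 63.5°, and the sleeve at jig (45, -28.5) with its top at z = 38 mm. That gives about 32 mm to go. This agrees with the text and the side view.

Run:
```python
from h import *
go([.5913,-.070,.12],63.5)
ex=np.array([.895,-.446]);ey=np.array([.446,.895])
for f in('scene0','side0'):
    p,d,c=load(f);W=cloud(d,c);q=W[...,:2]-[.6023,.053];x=q@ex;y=q@ey
    m=(x>-.07)&(x<.16)&(y>-.17)&(y<-.025)&(W[...,2]>.045);print(f,m.sum(),np.c_[x[m],y[m],W[m][:,2]].round(3)[:8])
```

```text
shift mm [-56.7  31.8 149.2] rot [-0.07  0.01  0.73]
scene0 0 []
side0 1 [[ 0.033 -0.051  0.047]]
```

Request:
{"fn": "carry_out", "kwargs": {
  "fingers": [0,0,0,0,0],
  "xyz": [
    [-28,16,20],
    [-57,32,50],
    [-57,32,90],
    [-57,32,130],
    [-57,32,149]
  ],
  "rotation": [
    [0,0,0.7],
    [0,0,0.7],
    [0,0,0.7],
    [0,0,0.7],
    [0,0,0.7]
  ]
}}

```text
t: 2.15
ee_pos: [0.5888, -0.0679, 0.1162]
ee_rot: [-0.002, 0.849, 0.528, -0.002]
force: [-0.5, 1.0, -0.3]
width: 0.0004
```

Request:
{"fn": "carry_out", "kwargs": {
  "fingers": [0,0],
  "xyz": [
    [0,0,0],
    [0,0,0]
  ],
  "rotation": [
    [0,0,0],
    [0,0,0]
  ]
}}

```text
t: 2.32
ee_pos: [0.5913, -0.0685, 0.1204]
ee_rot: [-0.001, 0.849, 0.528, -0.001]
force: [0.2, -0.2, 0.3]
width: 0.0006
```

Run:
```python
from h import *
print(bot.state()['ee_pos'],bot.state()['force']);go([.5913,-.070,.031],63.5)
```

```text
[ 0.59132439 -0.06851319  0.12035268] [ 0.18107817 -0.23219301  0.30563026]
shift mm [-1.3  0.8 89.4] rot [-0.13  0.01  0.21]
```

Request:
{"fn": "carry_out", "kwargs": {
  "fingers": [0,0,0,0,0],
  "xyz": [
    [-1,1,30],
    [-1,1,60],
    [-1,1,80],
    [-1,1,89],
    [-1,1,89]
  ],
  "rotation": [
    [0,0,0],
    [0,0,0],
    [0,0,0],
    [0,0,0],
    [0,0,0]
  ]
}}

```text
t: 2.73
ee_pos: [0.5926, -0.0708, 0.0319]
ee_rot: [-0.0, 0.85, 0.527, -0.0]
force: [-0.3, -0.1, -0.4]
width: 0.0004
```

Request:
{"fn": "carry_out", "kwargs": {
  "fingers": [0,0,0,0,0],
  "xyz": [
    [10,0,0],
    [20,0,0],
    [27,0,0],
    [34,0,0],
    [40,0,0]
  ],
  "rotation": [
    [0,0,0],
    [0,0,0],
    [0,0,0],
    [0,0,0],
    [0,0,0]
  ]
}}

```text
t: 3.15
ee_pos: [0.6113, -0.0345, 0.0327]
ee_rot: [0.0, 0.85, 0.527, 0.001]
force: [0.1, -0.2, 0.7]
width: 0.0005
```

Run:
```python
from h import *
s=bot.state();q=s['ee_pos'][:2]-[.6023,.053];print('jig',q@[.895,-.446],q@[.446,.895],s['ee_pos'],s['force'])
```

```text
jig 0.04709913282940717 -0.07430166858617879 [ 0.61131571 -0.03451137  0.03266249] [ 0.13065308 -0.17012531  0.71555088]
```

Request:
{"fn": "carry_out", "kwargs": {
  "fingers": [0,0,0,0,0],
  "xyz": [
    [4,0,0],
    [8,0,0],
    [12,0,0],
    [15,0,0],
    [15,0,0]
  ],
  "rotation": [
    [0,0,0],
    [0,0,0],
    [0,0,0],
    [0,0,0],
    [0,0,0]
  ]
}}

```text
t: 3.57
ee_pos: [0.6172, -0.0218, 0.0317]
ee_rot: [-0.0, 0.85, 0.527, 0.0]
force: [1.1, -0.0, 0.3]
width: 0.0001
```

Request:
{"fn": "carry_out", "kwargs": {
  "fingers": [0,0,0],
  "xyz": [
    [1,0,0],
    [2,0,0],
    [2,0,0]
  ],
  "rotation": [
    [0,0,0],
    [0,0,0],
    [0,0,0]
  ]
}}

```text
t: 3.82
ee_pos: [0.6178, -0.0208, 0.0317]
ee_rot: [-0.0, 0.85, 0.527, -0.0]
force: [0.0, -0.2, 0.5]
width: 0.0006
```

Run:
```python
from h import *
s=bot.state();q=s['ee_pos'][:2]-[.6023,.053];print('jig',q@[.895,-.446],q@[.446,.895],s['ee_pos'],s['force'])
p,d,c=look('wrist','w2');W=cloud(d,c);hsv=cv2.cvtColor(p,cv2.COLOR_RGB2HSV)
q=W[...,:2]-[.6023,.053];x=q@[.895,-.446];y=q@[.446,.895]
lb=(hsv[...,0]>92)&(hsv[...,0]<106)&(hsv[...,1]>120)&(hsv[...,2]>150)&(abs(W[...,2]-.038)<.005)&(abs(x-.045)<.03)
print(lb.sum(),'sleeve y max',np.percentile(y[lb],99.5),'x',np.percentile(x[lb],[1,99]))
```

```text
jig 0.046750220330803 -0.05911930429612423 [ 0.61777515 -0.02076673  0.03173624] [ 0.02273413 -0.20885487  0.45778395]
13564 sleeve y max 0.04550369088464326 x [0.03348712 0.05634937]
```

Request:
{"fn": "carry_out", "kwargs": {
  "fingers": [0,0,0,0,0],
  "xyz": [
    [2,0,0],
    [4,0,0],
    [6,0,0],
    [7,0,0],
    [7,0,0]
  ],
  "rotation": [
    [0,0,0],
    [0,0,0],
    [0,0,0],
    [0,0,0],
    [0,0,0]
  ]
}}

```text
t: 4.28
ee_pos: [0.6187, -0.0192, 0.0318]
ee_rot: [0.001, 0.851, 0.526, -0.003]
force: [-6.0, -9.4, 4.8]
width: 0.0001
```

Request:
{"fn": "carry_out", "kwargs": {
  "fingers": [0,0,0],
  "xyz": [
    [1,0,0],
    [2,0,0],
    [2,0,0]
  ],
  "rotation": [
    [0,0,0],
    [0,0,0],
    [0,0,0]
  ]
}}

```text
t: 4.53
ee_pos: [0.6188, -0.0191, 0.0318]
ee_rot: [0.001, 0.851, 0.525, -0.004]
force: [-8.0, -12.6, 7.0]
width: 0.0007
```

```bash
cat > chk.py <<'E'
from h import *
import sys
s=bot.state();q=s['ee_pos'][:2]-[.6023,.053];print('jig',q@[.895,-.446],q@[.446,.895],s['ee_pos'],s['force'])
p,d,c=look('wrist',sys.argv[1]);W=cloud(d,c);hsv=cv2.cvtColor(p,cv2.COLOR_RGB2HSV)
q=W[...,:2]-[.6023,.053];x=q@[.895,-.446];y=q@[.446,.895]
lb=(hsv[...,0]>92)&(hsv[...,0]<106)&(hsv[...,1]>120)&(hsv[...,2]>150)&(abs(W[...,2]-.038)<.005)&(abs(x-.045)<.03)
print(lb.sum(),'sleeve y max',np.percentile(y[lb],99.5),'x',np.percentile(x[lb],[1,99]))
st=(abs(W[...,2]-.042)<.003)&(abs(x-.045)<.012)&(y>.03)&(hsv[...,0]>106)
print('stop top y',st.sum(),np.percentile(y[st],[1,99]) if st.any() else 0)
E
python3 chk.py w3
```

```text
jig 0.0468817666274937 -0.05719334376160995 [ 0.61875192 -0.01910156  0.03177787] [ -7.9743758  -12.57260136   6.97371199]
13637 sleeve y max 0.04716113010420643 x [0.03355831 0.05649332]
stop top y 0 0
```

View pics/w3.png

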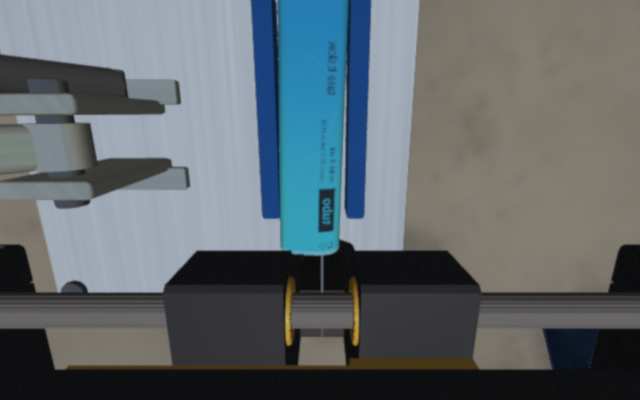

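The sleeve end at (310,250) touches the fingers, and the stop is out of view above. The force rose to 15 N with no further motion, so it is against something, very likely the stop. I back off, rise and look.

Request:
{"fn": "carry_out", "kwargs": {
  "fingers": [0,0,0,0,0],
  "xyz": [
    [-15,0,0],
    [-40,0,0],
    [-55,0,-20],
    [-60,0,-60],
    [-60,0,-100]
  ],
  "rotation": [
    [0,0,0],
    [0,0,0],
    [0,0,0],
    [0,0,0],
    [0,0,0]
  ]
}}

```text
t: 5.0
ee_pos: [0.5929, -0.0687, 0.1319]
ee_rot: [-0.001, 0.851, 0.525, -0.002]
force: [2.0, 0.5, 0.3]
width: 0.0006
```

Request:
{"fn": "carry_out", "kwargs": {
  "fingers": [0,0,0,0,0],
  "xyz": [
    [0,20,-40],
    [10,40,-80],
    [20,40,-120],
    [20,40,-140],
    [20,40,-140]
  ],
  "rotation": [
    [0,0,0],
    [0,0,0],
    [0,0,0],
    [0,0,0],
    [0,0,0]
  ]
}}

```text
t: 5.42
ee_pos: [0.6436, -0.0663, 0.2784]
ee_rot: [0.003, 0.85, 0.527, 0.005]
force: [0.2, -0.6, 0.4]
width: 0.0003
```

```bash
sed -i 's/^print(lb.sum.*/print(lb.sum(),"sleeve y",np.percentile(y[lb],[.5,99.5]),"x",np.percentile(x[lb],[1,99]))/; s/(abs(W\[...,2\]-.042)<.003)/(abs(W[...,2]-.042)<.005)/' chk.py
cat >> chk.py <<'E'
pl=(abs(W[...,2]-.012)<.005)&(abs(x)<.1)&(abs(y)<.1)&(p.min(-1)>140)
r=cv2.minAreaRect((W[pl][:,:2]*1000).astype(np.float32));print('plate',r)
E
python3 chk.py w4
```

```text
jig 0.09015609353423568 -0.08841457764883684 [ 0.64355924 -0.06634771  0.27836432] [ 0.19903827 -0.62621204  0.37666867]
2016 sleeve y [-0.04508823  0.05429057] x [0.03307319 0.05679458]
stop top y 400 [0.05535368 0.07046484]
plate ((602.539794921875, 53.65721130371094), (179.1702117919922, 179.1636505126953), 63.44832992553711)
```

The sleeve spans y = -45 to 54.3 mm and the stop's face is measured at 55.4 mm, so it is seated with its centre at about +4 mm and the arm is still open. Next I go behind the bar.

Request:
{"fn": "carry_out", "kwargs": {
  "fingers": [0,0,0,0,0],
  "xyz": [
    [88,-248,0],
    [88,-248,0],
    [88,-248,0],
    [88,-248,0],
    [88,-248,0]
  ],
  "rotation": [
    [0,0,0],
    [0,0,0],
    [0,0,0],
    [0,0,0],
    [0,0,0]
  ]
}}

```text
t: 5.88
ee_pos: [0.4922, 0.0844, 0.2702]
ee_rot: [-0.0, 0.85, 0.527, -0.001]
force: [0.8, 0.8, -0.2]
width: 0.0003
```

```bash
cat > pos.py <<'E'
from h import *
import sys
s=bot.state();q=s['ee_pos'][:2]-[.6025,.0533];print('jig',q@[.895,-.446],q@[.446,.895],s['ee_pos'][2],s['force'],s['t'])
x,y,z=map(float,sys.argv[1:]);go(np.r_[np.array([.6025,.0533])+x*np.array([.895,-.446])+y*np.array([.446,.895]),z],63.5)
E
python3 pos.py -.158 0 .278
```

```text
jig -0.1125496834003985 -0.02138423917449091 0.2701888791630807 [ 0.78754133  0.79219762 -0.17111645] 5.8833
shift mm [ 21.4 -45.4  -7.8] rot [-0.12  0.08  0.08]
```

Request:
{"fn": "carry_out", "kwargs": {
  "fingers": [0,0,0,0],
  "xyz": [
    [20,-45,0],
    [20,-45,0],
    [20,-45,0],
    [20,-45,0]
  ],
  "rotation": [
    [0,0,0],
    [0,0,0],
    [0,0,0],
    [0,0,0]
  ]
}}

```text
t: 6.22
ee_pos: [0.4634, 0.1209, 0.2712]
ee_rot: [0.0, 0.85, 0.527, -0.0]
force: [-0.8, -0.8, 0.2]
width: 0.0007
```

```bash
python3 pos.py -.158 0 .14
python3 - <<'E'
from h import *
p,d,c=look('side','side1');W=cloud(d,c);hsv=cv2.cvtColor(p,cv2.COLOR_RGB2HSV)
red=((hsv[...,0]<6)|(hsv[...,0]>174))&(hsv[...,1]>150)&(hsv[...,2]>80)&(abs(W[...,2]-.15)<.02)
q=W[red][:,:2]-[.6025,.0533];print(red.sum(),(q@[.895,-.446]).mean(),(q@[.446,.895]).mean())
E
```

```text
jig -0.15465729599757227 -0.0015379306285152952 0.27119618989258976 [-0.84175658 -0.79189426  0.19419192] 6.2167
shift mm [  1.6  -3.3 131.2] rot [-0.02  0.05  0.12]
13 0.04375155294547325 -0.0944617816788938
```

Request:
{"fn": "carry_out", "kwargs": {
  "fingers": [0,0,0,0,0],
  "xyz": [
    [1,-4,35],
    [1,-4,70],
    [1,-4,105],
    [1,-4,132],
    [1,-4,132]
  ],
  "rotation": [
    [0,0,0],
    [0,0,0],
    [0,0,0],
    [0,0,0],
    [0,0,0]
  ]
}}

```text
t: 6.68
ee_pos: [0.4582, 0.1209, 0.1353]
ee_rot: [0.0, 0.851, 0.525, -0.004]
force: [-1.6, -0.0, 0.2]
width: 0.0001
```

```bash
python3 pos.py -.135 0 .138
```

```text
jig -0.15926578273629768 -0.0038458826456925915 0.1353074777765159 [-1.64690433 -0.03763927  0.20663611] 6.6833
shift mm [ 3.9 24.3 -2.8] rot [-0.25  0.44 -0.11]
```

Request:
{"fn": "carry_out", "kwargs": {
  "fingers": [0,0,0,0,0],
  "xyz": [
    [3,15,0],
    [3,28,-2],
    [3,38,-9],
    [3,47,-14],
    [3,55,-18]
  ],
  "rotation": [
    [0,0,0],
    [0,0,0],
    [0,0,0],
    [0,0,0],
    [0,0,0]
  ]
}}

```text
t: 7.1
ee_pos: [0.5105, 0.1019, 0.1595]
ee_rot: [-0.002, 0.85, 0.526, -0.001]
force: [-6.4, 3.0, 6.3]
width: 0.0004
```

```bash
python3 pos.py -.055 0 .163
```

```text
jig -0.10402272131136786 0.002506978255944217 0.15949087494601663 [-6.38037712  2.98729009  6.33461146] 7.1
shift mm [-2.5 49.  -3.7] rot [-0.21  0.01  0.01]
```

Request:
{"fn": "carry_out", "kwargs": {
  "fingers": [0,0,0,0,0],
  "xyz": [
    [0,12,-4],
    [0,24,-7],
    [0,36,-9],
    [0,46,-9],
    [0,54,-9]
  ],
  "rotation": [
    [0,0,0],
    [0,0,0],
    [0,0,0],
    [0,0,0],
    [0,0,0]
  ]
}}

```text
t: 7.52
ee_pos: [0.5613, 0.0765, 0.1681]
ee_rot: [0.001, 0.851, 0.526, 0.001]
force: [1.0, -0.2, -0.1]
width: 0.0002
```

```bash
python3 pos.py -.045 0 .165
```

```text
jig -0.04720930038746251 0.00236500604623692 0.16805935159577304 [ 0.99129387 -0.19159002 -0.07253048] 7.5167
shift mm [-2.4  2.2  3.1] rot [ 0.13 -0.03 -0.04]
```

No contact force is left, so the arm has gone over. I rise straight up, move back and look.

Request:
{"fn": "carry_out", "kwargs": {
  "fingers": [0,0,0,0,0],
  "xyz": [
    [0,0,-30],
    [0,0,-60],
    [-30,0,-90],
    [-60,0,-110],
    [-80,0,-110]
  ],
  "rotation": [
    [0,0,0],
    [0,0,0],
    [0,0,0],
    [0,0,0],
    [0,0,0]
  ]
}}

```text
t: 7.93
ee_pos: [0.5255, 0.0028, 0.2814]
ee_rot: [0.002, 0.851, 0.525, 0.003]
force: [0.5, -1.2, 0.2]
width: 0.0004
```

Request:
{"fn": "carry_out", "kwargs": {
  "fingers": [0,0,0,0,0],
  "xyz": [
    [0,0,0],
    [0,0,0],
    [0,0,0],
    [0,0,0],
    [0,0,0]
  ],
  "rotation": [
    [0,0,0],
    [0,0,0],
    [0,0,0],
    [0,0,0],
    [0,0,0]
  ]
}}

```text
t: 8.35
ee_pos: [0.524, 0.0076, 0.2763]
ee_rot: [-0.0, 0.85, 0.527, -0.0]
force: [0.2, 0.1, -1.6]
width: 0.0004
```

```bash
cat >> chk.py <<'E'
red=((hsv[...,0]<6)|(hsv[...,0]>174))&(hsv[...,1]>150)&(hsv[...,2]>80)&(abs(x)<.15)&(abs(y)<.06)
print('bar',red.sum(),x[red].mean(),y[red].mean(),W[red][:,2].max(),bot.state()['t'])
E
python3 chk.py w5
```

```text
jig -0.04983710461492207 -0.07560611962569316 [0.52397084 0.00755719 0.27626782] [ 0.24861638  0.06465976 -1.5988308 ]
1648 sleeve y [-0.04524633  0.05416502] x [0.03265737 0.05643032]
stop top y 400 [0.05543901 0.07060928]
plate ((602.5404663085938, 52.9583740234375), (180.16839599609375, 180.22494506835938), 63.41007614135742)
bar 743 0.07823805820574596 0.0004295286948718581 0.4104576468592063 8.4
```

View pics/w5.png

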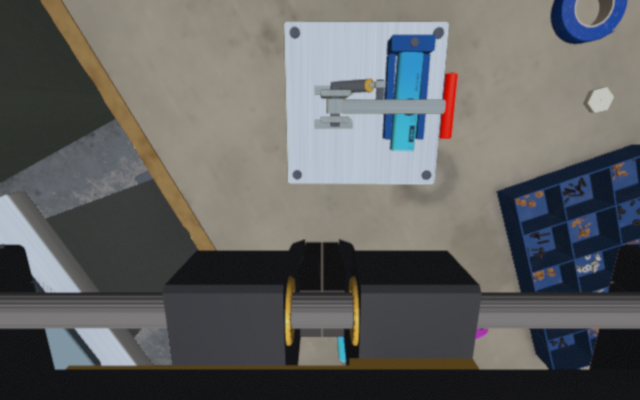

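The arm lies across the sleeve with the bar at (449,105), measured at jig x = 78 mm against 80 mm clamped. The sleeve, at (405,95), is still up against the stop at (412,43). The gripper is clear of everything, so I hand it in.

```bash
python3 -c "
from station import bot
bot.close_job()"
```

```text
the job is handed in; nothing more can be done
```

I slid the light blue sleeve home against the end stop with the closed fingers. Then I pushed the red bar over its dead point from behind, and the arm snapped down and clamped the sleeve. I handed the job in about 8.4 s into the run.

- **Sleeve:** it felt firm against the stop at about 15 N. The last view puts its end about 1 mm from the stop's face and its centre at about jig y = +4 mm, in line with the channel.
- **Arm:** the bar was at jig x = 78 mm, against 80 mm when clamped. I did not get a usable height for the bar, because the colour mask picked up stray pixels. Its being down rests on that x position and the last picture.
- **Robot:** it stood clear at tool height 0.276 m, with force readings below 2 N.
- **Other things on the bench:** I steered clear of them and felt no unexpected contact, but I did not re-measure their positions at the end.
- **Disagreements:** one close view during the push put the sleeve's end at 47 mm, but the picture's edge cut it off. The view from above then showed 54 mm. A later bar check from the side camera found only stray pixels, so I used the earlier wrist measurement.

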